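# Put the dapping punch away in its flip-cap tube

## Task

Put the steel punch away in the wide tube of the rack: flick its cap open, lower the punch from its stand well into the tube (do not drop it from above the mouth), and press the cap fully shut over it. Also press fully shut the slim tube that was left open, so that all three tubes end shut against the filing dust; never open the slim tube that is already shut, and leave the hammer, jar and wax bar where they are.

Things in the scene. Friction and masses are not known exactly. Their poses are not given: they have to be found in the camera images.
- tube_wide: The one wide tube of the three, the home of the punch. Aluminium, fixed upright in the rack, 74 mm outside and 65 mm inside diameter, 100 mm high to its mouth, inner floor 4 mm above its underside. Origin: centre of its underside, 12 mm above the bench. z up; x from its front lip towards its hinge, y along the rack. The cap's hinge pin runs along y at x = +41 mm, z = 100 mm.
- tube_slim_a: The slim tube whose cap has been left open. Aluminium, fixed upright in the rack, 48 mm outside and 42 mm inside diameter, 100 mm high to its mouth, inner floor 4 mm above its underside. Origin: centre of its underside, 12 mm above the bench. z up; x from its front lip towards its hinge, y along the rack. The cap's hinge pin runs along y at x = +28 mm, z = 100 mm.
- tube_slim_b: The other slim tube, same make, shut at the start. Aluminium, fixed upright in the rack, 48 mm outside and 42 mm inside diameter, 100 mm high to its mouth, inner floor 4 mm above its underside. Origin: centre of its underside, 12 mm above the bench. z up; x from its front lip towards its hinge, y along the rack. The cap's hinge pin runs along y at x = +28 mm, z = 100 mm.
- cap_wide (a joint): Hinge angle of its grey flip cap: 0 = fully shut, 1.9 = stop, leaning back past upright; positive lifts the lip up and back over the hinge. Disc 76 mm across, 10 mm thick, its flat underside level with the pin (at the mouth when shut), centre 41 mm from the pin. Stiff hinge (0.045 N m): it stays wherever it is left. Starts shut.
- cap_slim_a (a joint): Hinge angle of its grey flip cap: 0 = fully shut, 1.9 = stop, leaning back past upright; positive lifts the lip up and back over the hinge. Disc 50 mm across, 10 mm thick, its flat underside level with the pin (at the mouth when shut), centre 28 mm from the pin. Stiff hinge (0.03 N m): it stays wherever it is left. Starts open, between 1.3 and 1.85.
- cap_slim_b (a joint): Hinge angle of its grey flip cap: 0 = fully shut, 1.9 = stop, leaning back past upright; positive lifts the lip up and back over the hinge. Disc 50 mm across, 10 mm thick, its flat underside level with the pin (at the mouth when shut), centre 28 mm from the pin. Stiff hinge (0.03 N m): it stays wherever it is left. Starts shut and is to stay shut.
- cap_wide_lip (a point): Middle of the cap's front lip, 88 mm from the hinge pin, moving with the cap. The lip is 28 mm wide, 8 mm thick (1 to 9 mm above the mouth when shut) and reaches 20 mm beyond the tube wall, to 98 mm from the pin, free underneath. Axes: as the tube's when shut, turning about y as it opens.
- cap_slim_a_lip (a point): Middle of the cap's front lip, 62 mm from the hinge pin, moving with the cap. The lip is 28 mm wide, 8 mm thick (1 to 9 mm above the mouth when shut) and reaches 20 mm beyond the tube wall, to 72 mm from the pin, free underneath. Axes: as the tube's when shut, turning about y as it opens.
- rack: Pale wooden tray 105 x 290 mm, 12 mm thick with raised long edges 40 mm high, fixed to the bench, holding the three tubes upright in a row, 95 mm apart, in any order; the row runs roughly away from the robot, all lips to its left (+y), all hinges to its right. Origin: centre of the underside; y runs along the row.
- stand: White block in a blue frame, 86 x 96 x 40 mm high, fixed, with black dots on top and one real hole of 23 mm diameter, 25 mm deep, at its middle, in which the punch stands. Origin: centre of the underside.
- punch_center (a point): Middle, half-way up, of the loose steel dapping punch: 90 mm tall, about 0.15 kg, a plain shank 18 mm in diameter with a wider round head 28 mm in diameter on top (full width from 64 to 82 mm above its foot, slightly domed above). Starts upright in the stand with its foot 15 mm above the bench. z along the punch, towards the head.
- punch_head (a point): Middle of the punch's 28 mm head, 73 mm above its foot, 17 mm under its top: the place to grip it.
- hammer_mid (a point): Bystander: small hammer, 200 mm long, lying on the bench. A point inside it.
- jar_mid (a point): Bystander: jar 64 mm in diameter, 75 mm high, standing; its centre.
- wax_bar_mid (a point): Bystander: reddish-brown wax bar 110 x 36 x 26 mm, lying; its centre.
- punch: The punch as a whole; origin at the centre of its foot.
Things that resemble listed ones, but are neither listed nor needed, are in the scene too. Of the things shaped like the punch, the bare steel one is meant.

How it is judged:
By the outcome, as a careful person would: the job done as asked, in the order asked, and still so for the second after the job is handed in, with the robot touching nothing.
It also fails if it takes over 64 s, if anything falls off the work surface, if the arm or the gripper's body presses on something with over 40 N, if the wrist force passes 120 N, or if a joint passes its speed limit or range.

## Robot

A 6-joint arm with a two-finger parallel gripper is mounted at the origin on the work surface. World frame = base frame: x ahead of the robot, y to its left, z up, the work surface at z = 0. Lengths are in m, angles in degrees, forces in N, time in s.
With the tool pointing down it reaches from about 0.3 to 0.75 m from the base axis. Payload 8.5 kg.
Tool frame: the origin (TCP) lies at the very end of the fingers, on their centre line; the grasp point (between the pads) lies 19 mm behind it (env.pinch_z is the distance from the TCP to the grasp point, in m); z points along the fingers, y is the line along which they close (so a half turn about z gives the same grasp; the last joint's range is limited). The gripper opens to 85 mm and grips with 20 to 120 N. Pads are 22 mm wide; open, the fingers measure 114 mm over their backs; the gripper's body (76 mm by 85 mm) begins 54 mm behind the grasp point. The pads swing forward as they close: fully open they stand 13 mm farther back than shut.
Start: joints at [-86.133, 21.807, 74.336, -0, 83.858, -12.336], TCP at [0.153, -0.528, 0.231] pointing down, gripper open.
Joint ranges: [-178.18, 178.18], [-50.72, 133.34], [12.68, 142.11], [-81.47, 261.47], [9.98, 163.14], [-165.26, 165.26]. Speed limits (degrees/s): [136.94, 136.94, 180, 180, 180, 180].

## Interface

Orientations are given as a 3x3 rotation matrix whose columns are the frame's x, y, z axes.
In Python, from rig import env, viewer gives the robot as it stands.
- The arm moves only by the tool drive_tool, never from a script. Its argument "series" is a list of rows, each a list of 3 entries, a list of its own where there are three numbers: the shift along the tool's x, y, z in m, then the turn about the tool's z in degrees, then the finger opening in m, from 0 to 0.0854. A call has 1 to 20 rows; each row is the pose to reach, as a shift and turn from the pose commanded when the call began, along the tool's axes at that moment; what a row does not reach only later rows make up. A row lasts 1/10 s, in which the tool goes at most 50 mm and 8.59 degrees, less where a joint would pass 70% of its speed; a pose out of reach is approached as far as the arm can. A call with a gripper value outside its range is refused whole. The fingers move at their own pace and stop on an object; "newtons" is the grip in N (left out, the last holds). Time passes only in rows, so rows that repeat a pose let the fingers close. It gives the time, the measured TCP pose, the force, the opening and the grip force at its end, in the units of the state.
- env.observe(): the state, without advancing time (a new reading comes with each control period).
- viewer.get_image(name): name is "scene" or "top"; returns a dict with "img" (384x512x3 uint8, red, green, blue), "depth" (384x512 float32, m along the optical axis (not along the pixel's ray), 0 where there is no reading), "camera_matrix" (3x3 intrinsics, pixels), "rvec" (rotation vector, rad) and "tvec" (3), from world to camera coordinates, as OpenCV has them. Camera axes: x right, y down, z forward; pixel columns grow to the right and rows downward; lengths in m; the calibration is good to about 2 mm. A picture is of the moment at which its call begins.
- env.close_job(): hands the job in; it is judged then, once.
The state is a dict: "time_s": time; "q": joint angles; "qvel": joint speeds; "joint_efforts": joint torques, N m; "position": TCP position; "tool_rot": TCP orientation; "ft_force": force on the tool from outside, world axes, zero at the start; "wrist_torque": the same for the moment, N m; "grip_width": finger opening in m; "gripper_force": force on a finger pad.
Only numpy, scipy, OpenCV 4.12 (cv2) and the standard library are available. Lean on these libraries where they do the work, as an engineer would, in place of code of your own. Each camera call takes 0.05 s, during which the arm holds its last target. There are 200 camera calls.

## Working session

There is one attempt and no reset: what is moved stays moved. The work goes in short steps, Python scripts to look and compute and a tool call to move; the robot and the scene stay as the last step left them, time stands still between calls to the robot, and variables do not carry over. Pictures are saved under pics/ and viewed, at most 10 in all, crops included, and the job is handed in when it is done.

Besides the shell and the picture viewer there is one more tool, called after "Request:" in YAML: its name, and indented under it one key for each argument. drive_tool: Moves the arm, as the interface text tells. Its arguments: {"type":"object","properties":{"series":{"type":"array"},"newtons":{"type":"number"}},"required":["series"]}

```bash
mkdir -p pics; cat > h.py <<'E'
import numpy as np, cv2
from rig import env, viewer
def grab(n):
    d=viewer.get_image(n); R,_=cv2.Rodrigues(np.array(d["rvec"],float)); return d,np.array(d["camera_matrix"]),R,np.array(d["tvec"],float).ravel()
def cloud(g):
    d,K,R,t=g; z=d["depth"]; v,u=np.mgrid[:384,:512]
    c=np.stack([(u-K[0,2])/K[0,0]*z,(v-K[1,2])/K[1,1]*z,z],-1)
    p=(c-t)@R; p[z==0]=np.nan; return p
E
python3 - <<'E'
from h import *
for n in("scene","top"):
    g=grab(n); cv2.imwrite(f"pics/{n}0.png",cv2.resize(g[0]["img"][:,:,::-1],(800,600)))
    np.save(f"{n}0.npy",cloud(g)); np.save(f"{n}0i.npy",g[0]["img"]); print(n,-g[2].T@g[3])
s=env.observe();print(s["position"],np.round(s["tool_rot"],3).tolist(),s["time_s"],s["ft_force"],env.pinch_z)
E
```

```text
scene [1.32731758 0.73260972 0.84468051]
top [0.24140638 0.00312236 1.7182453 ]
[ 0.1534612  -0.52790343  0.23079865] [[0.96, 0.279, -0.0], [0.279, -0.96, 0.001], [0.0, -0.001, -1.0]] 0.1 [ 0.40260536 -0.1686777   0.22916982] 0.0187
```

View pics/scene0.png

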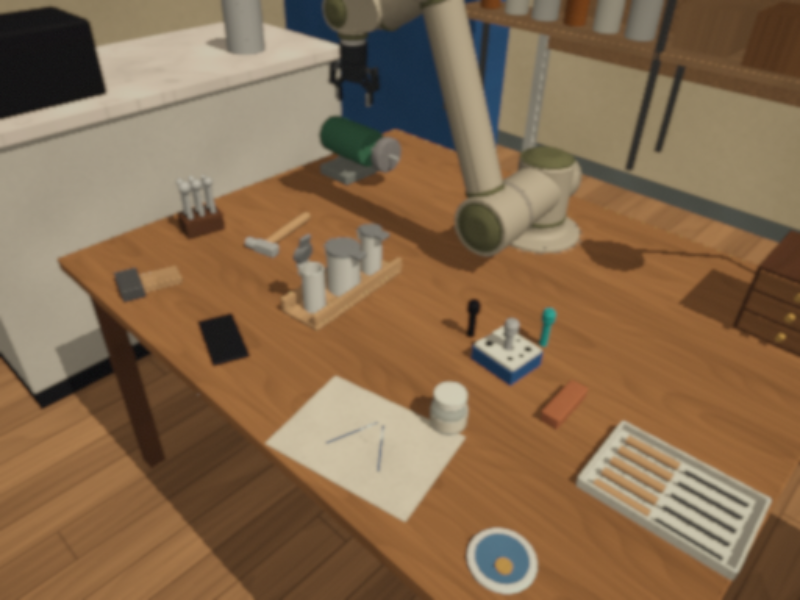

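View pics/top0.png

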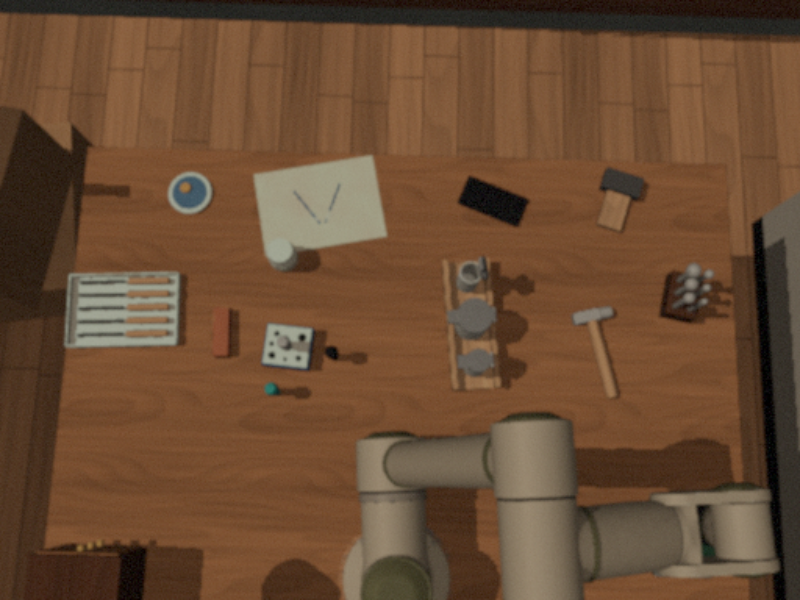

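The pictures show the rack at top-view px (475,320): the open slim tube is farthest at (470,275), the wide tube is in the middle at (475,318), and the shut slim tube is nearest at (478,362). The stand with the bare steel punch is at (287,345), and its black and teal lookalikes are at (332,352) and (271,389).

```bash
python3 - <<'E'
from h import *
p=np.load("top0.npy");q=np.load("scene0.npy")
def reg(p,x0,x1,y0,y1,z0,z1):
    m=(p[...,0]>x0)&(p[...,0]<x1)&(p[...,1]>y0)&(p[...,1]<y1)&(p[...,2]>z0)&(p[...,2]<z1); return m
for (v,u) in [(204,304),(232,306),(176,301),(219,182),(221,184)]: print((v,u),np.round(p[v,u],3))
for nm,c in(("top",p),("scene",q)):
    m=reg(c,.3,.75,-.35,-.05,.112,.135)
    n,l,st,ce=cv2.connectedComponentsWithStats(m.astype(np.uint8))
    for i in range(1,n):
        if st[i,4]>12:
            a=c[l==i];print(nm,"cap",st[i,4],a.mean(0).round(4),a.min(0).round(3),a.max(0).round(3),np.round(cv2.minAreaRect((a[:,:2]*1000).astype(np.float32)),1) if 0 else cv2.minAreaRect((a[:,:2]*1000).astype(np.float32)))
    a=c[reg(c,.3,.8,-.35,-.05,.138,.3)];print(nm,"open cap",len(a),a.mean(0).round(4) if len(a) else'',a.min(0) if len(a) else '',a.max(0) if len(a) else '')
    m=reg(c,.3,.8,.1,.4,.034,.046);n,l,st,ce=cv2.connectedComponentsWithStats(m.astype(np.uint8))
    for i in range(1,n):
        if st[i,4]>60:a=c[l==i];print(nm,"stand",st[i,4],a.mean(0).round(4),cv2.minAreaRect((a[:,:2]*1000).astype(np.float32)))
    m=reg(c,.3,.8,.1,.4,.075,.125);n,l,st,ce=cv2.connectedComponentsWithStats(m.astype(np.uint8))
    for i in range(1,n):
        a=c[l==i];print(nm,"tall",st[i,4],a.mean(0).round(4),a.min(0).round(3),a.max(0).round(3))
    m=reg(c,.25,.8,-.35,-.05,.034,.046);n,l,st,ce=cv2.connectedComponentsWithStats(m.astype(np.uint8))
    for i in range(1,n):
        if st[i,4]>40:a=c[l==i];print(nm,"rail",st[i,4],a.mean(0).round(4),cv2.minAreaRect((a[:,:2]*1000).astype(np.float32)))
im=np.load("scene0i.npy");cv2.imwrite("pics/c1.png",cv2.resize(im[130:215,170:270,::-1],(700,595),interpolation=cv2.INTER_CUBIC))
im=np.load("top0i.npy");cv2.imwrite("pics/c2.png",cv2.resize(im[155:255,265:345,::-1],(480,600),interpolation=cv2.INTER_CUBIC))
E
```

```text
(204, 304) [ 0.54  -0.151  0.123]
(232, 306) [ 0.448 -0.158  0.123]
(176, 301) [ 0.661 -0.149  0.014]
(219, 182) [0.482 0.247 0.107]
(221, 184) [0.479 0.243 0.086]
top cap 494 [ 0.5497 -0.1442  0.1229] [ 0.512 -0.191  0.112] [ 0.588 -0.091  0.133] ((548.005126953125, -144.67291259765625), (74.4998779296875, 99.65995025634766), 33.413414001464844)
top cap 260 [ 0.4552 -0.152   0.1225] [ 0.432 -0.188  0.113] [ 0.478 -0.112  0.134] ((454.72052001953125, -150.22923278808594), (46.45976638793945, 75.61646270751953), 1.547931432723999)
top open cap 71 [ 0.642  -0.1596  0.1646] [ 0.62332931 -0.17102572  0.13809102] [ 0.66799873 -0.15003168  0.19010734]
top stand 589 [0.4856 0.2521 0.0402] ((486.7801513671875, 253.12103271484375), (101.94889831542969, 92.39253234863281), 84.27730560302734)
top tall 117 [0.6916 0.2738 0.0784] [0.664 0.252 0.075] [0.718 0.3   0.085]
top tall 1 [0.7023 0.301  0.0791] [0.702 0.301 0.079] [0.702 0.301 0.079]
top tall 1 [0.695  0.3004 0.0798] [0.695 0.3   0.08 ] [0.695 0.3   0.08 ]
top tall 63 [0.4853 0.2517 0.1013] [0.473 0.239 0.078] [0.499 0.265 0.114]
top tall
[... 2395 characters left out ...]
 0.255 0.075] [0.714 0.292 0.078]
scene tall 2 [0.6797 0.2774 0.0759] [0.678 0.276 0.076] [0.681 0.279 0.076]
scene tall 4 [0.7136 0.2642 0.0758] [0.711 0.263 0.075] [0.716 0.266 0.077]
scene tall 2 [0.7173 0.2727 0.0752] [0.716 0.272 0.075] [0.718 0.274 0.075]
scene tall 2 [0.7022 0.2958 0.0753] [0.701 0.295 0.075] [0.703 0.297 0.076]
scene tall 2 [0.699  0.2999 0.076 ] [0.698 0.299 0.075] [0.7   0.301 0.077]
scene rail 286 [ 0.5585 -0.1097  0.0392] ((549.180908203125, -149.16680908203125), (288.1985168457031, 108.6078109741211), 5.423208236694336)
scene rail 48 [ 0.67   -0.183   0.0385] ((666.4545288085938, -183.38302612304688), (59.406089782714844, 15.270716667175293), 10.099550247192383)
```

View pics/c2.png

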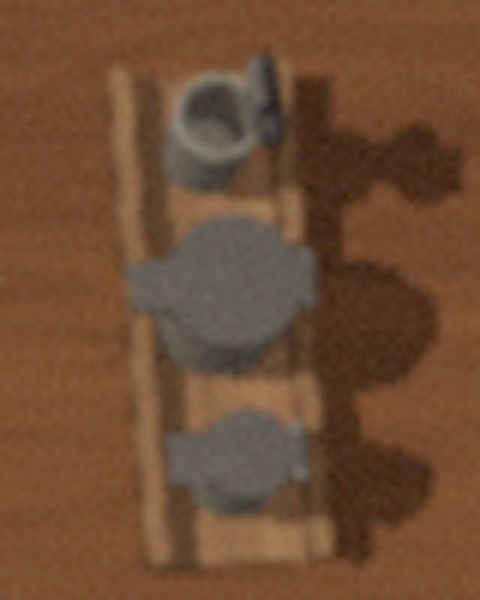

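The crop shows the far tube open with its cap at about (262,100), the wide tube shut at (235,285) with its lip to the left at (145,285), and the near slim tube shut at (240,455). The row is yawed 5.4° and the wide tube's centre is at about (0.5485, -0.1485). Gripping the lip across its width lines the finger axis up with the hinge, so I'll start with that.

```bash
cat >> h.py <<'E'
def go(x,y,z,ang=95.45):
    s=env.observe();R=np.array(s["tool_rot"]);d=R.T@(np.array([x,y,z])-s["position"])
    a=np.degrees(np.arctan2(R[1,0],R[0,0]));t=-((ang-a+180)%360-180)
    print("shift",d.round(4).tolist(),"turn",round(t,1))
E
python3 - <<'E'
from h import *
go(.5438,-.0995,.16)
E
```

```text
shift [0.4944, -0.3024, 0.0713] turn -79.2
```

Request:
drive_tool:
  series:
    - [[0.494, -0.302, 0.0], -79.2, 0.05]
    - [[0.494, -0.302, 0.0], -79.2, 0.05]
    - [[0.494, -0.302, 0.0], -79.2, 0.05]
    - [[0.494, -0.302, 0.0], -79.2, 0.05]
    - [[0.494, -0.302, 0.0], -79.2, 0.05]
    - [[0.494, -0.302, 0.0], -79.2, 0.05]
    - [[0.494, -0.302, 0.0], -79.2, 0.05]
    - [[0.494, -0.302, 0.0], -79.2, 0.05]
    - [[0.494, -0.302, 0.0], -79.2, 0.05]
    - [[0.494, -0.302, 0.0], -79.2, 0.05]
    - [[0.494, -0.302, 0.0], -79.2, 0.05]
    - [[0.494, -0.302, 0.03], -79.2, 0.05]
    - [[0.494, -0.302, 0.071], -79.2, 0.05]
    - [[0.494, -0.302, 0.071], -79.2, 0.05]
    - [[0.494, -0.302, 0.071], -79.2, 0.05]
    - [[0.494, -0.302, 0.071], -79.2, 0.05]
  newtons: 25

```text
time_s: 1.7
position: [0.5442, -0.1012, 0.1624]
tool_rot: [[-0.093, 0.996, 0.003], [0.996, 0.093, -0.001], [-0.002, 0.003, -1.0]]
ft_force: [0.0, 0.2, 0.2]
grip_width: 0.0499
gripper_force: 0.0
```

```bash
python3 - <<'E'
from h import *
go(.5438,-.0995,.106)
g=grab("scene");cv2.imwrite("pics/s1.png",cv2.resize(g[0]["img"][100:220,150:310,::-1],(800,600),interpolation=cv2.INTER_CUBIC))
E
```

```text
shift [0.0018, -0.0004, 0.0564] turn -0.1
```

View pics/s1.png

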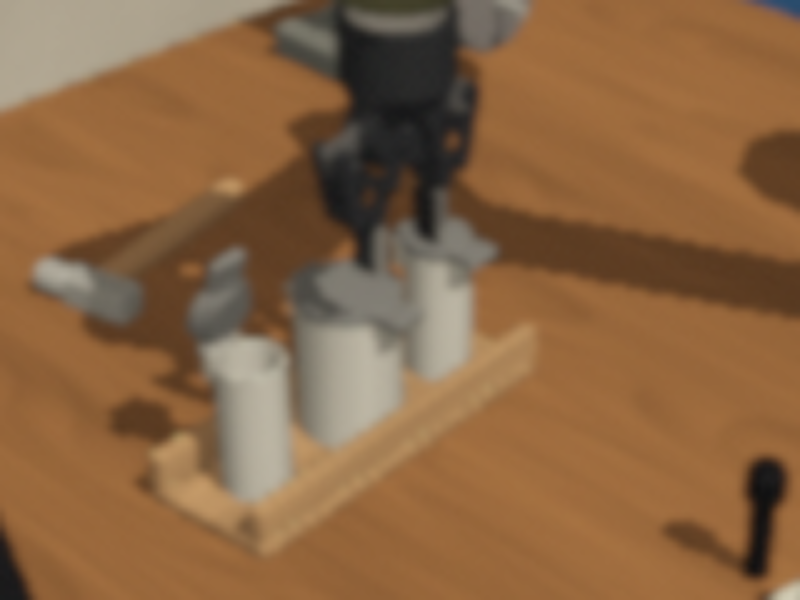

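The picture shows the fingers at about (375,240) and (425,220), above the cap of the wide tube (345,280). I'll descend around the lip and close.

Request:
drive_tool:
  series:
    - [[0, 0, 0.027], 0, 0.05]
    - [[0, 0, 0.053], 0, 0.05]
    - [[0, 0, 0.054], 0, 0.05]
    - [[0, 0, 0.054], 0, 0.024]
    - [[0, 0, 0.054], 0, 0.024]
    - [[0, 0, 0.054], 0, 0.024]
    - [[0, 0, 0.054], 0, 0.024]
    - [[0, 0, 0.054], 0, 0.024]
    - [[0, 0, 0.054], 0, 0.024]
    - [[0, 0, 0.054], 0, 0.024]
  newtons: 25

```text
time_s: 2.75
position: [0.5436, -0.1008, 0.1081]
tool_rot: [[-0.094, 0.996, 0.001], [0.996, 0.094, -0.002], [-0.002, 0.001, -1.0]]
ft_force: [-5.7, -1.3, 5.3]
grip_width: 0.0275
gripper_force: 28.4
```

Request:
drive_tool:
  series:
    - [[-0.001, 0, -0.008], 0, 0.024]
    - [[-0.002, 0, -0.015], 0, 0.024]
    - [[-0.004, 0, -0.023], 0, 0.024]
    - [[-0.007, 0, -0.03], 0, 0.024]
    - [[-0.0105, 0, -0.037], 0, 0.024]
    - [[-0.0144, 0, -0.044], 0, 0.024]
    - [[-0.019, 0, -0.05], 0, 0.024]
    - [[-0.024, 0, -0.056], 0, 0.024]
    - [[-0.03, 0, -0.0615], 0, 0.024]
    - [[-0.0356, 0, -0.0665], 0, 0.024]
    - [[-0.042, 0, -0.071], 0, 0.024]
    - [[-0.042, 0, -0.071], 0, 0.024]
    - [[-0.042, 0, -0.071], 0, 0.05]
    - [[-0.042, 0, -0.071], 0, 0.05]
    - [[-0.042, 0, -0.071], 0, 0.05]
    - [[-0.042, 0, -0.071], 0, 0.05]

```text
time_s: 4.35
position: [0.5479, -0.1422, 0.1776]
tool_rot: [[-0.094, 0.996, 0.001], [0.996, 0.094, -0.0], [-0.001, 0.001, -1.0]]
ft_force: [1.2, 0.3, -0.1]
grip_width: 0.0499
gripper_force: 0.0
```

Request:
drive_tool:
  series:
    - [[0.03, 0, 0], 0, 0.05]
    - [[0.05, 0, 0], 0, 0.05]
    - [[0.05, 0, 0], 0, 0.05]
    - [[0.05, 0, 0], 0, 0.0]
    - [[0.05, 0, 0], 0, 0.0]
    - [[0.05, 0, 0], 0, 0.0]
    - [[0.05, 0, 0], 0, 0.0]
    - [[0.05, 0, 0], 0, 0.0]
    - [[0.05, 0, 0], 0, 0.0]

```text
time_s: 5.25
position: [0.5428, -0.0925, 0.1773]
tool_rot: [[-0.094, 0.996, -0.0], [0.996, 0.094, 0.0], [0.0, -0.0, -1.0]]
ft_force: [0.2, 0.4, -0.5]
grip_width: 0.0
gripper_force: 0.0
```

```bash
python3 - <<'E'
from h import *
go(.55,-.15,.15)
g=grab("scene");cv2.imwrite("pics/s2.png",cv2.resize(g[0]["img"][100:220,150:310,::-1],(640,480),interpolation=cv2.INTER_CUBIC))
E
```

```text
shift [-0.0579, 0.0017, 0.0273] turn -0.1
```

View pics/s2.png

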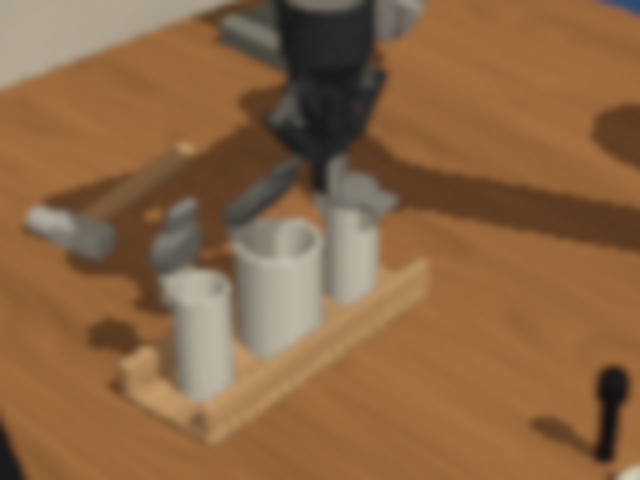

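The wide cap at (262,190) now stands about 55° open, with the closed fingers in front of it. I'll push it back past upright.

Request:
drive_tool:
  series:
    - [[-0.015, 0, 0], 0, 0.0]
    - [[-0.03, 0, 0], 0, 0.0]
    - [[-0.045, 0, 0], 0, 0.0]
    - [[-0.06, 0, 0], 0, 0.0]
    - [[-0.07, 0, 0], 0, 0.0]
    - [[-0.08, 0, 0], 0, 0.0]
    - [[-0.09, 0, 0], 0, 0.0]
    - [[-0.097, 0, 0], 0, 0.0]
    - [[-0.103, 0, 0], 0, 0.0]
    - [[-0.103, 0, 0], 0, 0.0]
    - [[-0.103, 0, 0], 0, 0.0]

```text
time_s: 6.4
position: [0.5525, -0.1948, 0.1773]
tool_rot: [[-0.094, 0.996, 0.0], [0.996, 0.094, -0.0], [-0.0, 0.0, -1.0]]
ft_force: [-0.2, 0.0, -0.2]
grip_width: -0.0001
gripper_force: 0.0
```

Request:
drive_tool:
  series:
    - [[0.04, 0, 0], 0, 0.0]
    - [[0.05, 0, -0.03], 0, 0.0]
    - [[0.05, 0, -0.06], 0, 0.0]
    - [[0.05, 0, -0.06], 0, 0.05]
    - [[0.05, 0, -0.06], 0, 0.05]

```text
time_s: 6.9
position: [0.5478, -0.1447, 0.2377]
tool_rot: [[-0.095, 0.996, 0.001], [0.996, 0.095, -0.001], [-0.001, 0.001, -1.0]]
ft_force: [-0.1, -0.6, -0.1]
grip_width: 0.0284
gripper_force: 0.0
```

```bash
python3 - <<'E'
from h import *
p=cloud(grab("scene"));m=(abs(p[...,0]-.55)<.045)&(p[...,1]<-.16)&(p[...,1]>-.26)&(p[...,2]>.13)&(p[...,2]<.215)
a=p[m]; C=np.array([.5485,-.1485]);l=np.array([-.0950,.9955]); u=(a[:,:2]-C)@l+.041; h=a[:,2]-.112
print(len(a),u.min(),u.max(),h.max()); k=np.polyfit(h,u,1);print(k,90-np.degrees(np.arctan(k[0])))
go(.4865,.253,.16)
E
```

```text
319 -0.03173377936932203 0.0026464667732358574 0.09676345217476261
[-0.30667742  0.0030616 ] 107.04959403220789
shift [0.4017, -0.0232, 0.077] turn -0.0
```

The wide cap stands at about 107° (1.87 rad). Next is the punch.

Request:
drive_tool:
  series:
    - [[0.402, -0.023, 0], 0, 0.055]
    - [[0.402, -0.023, 0], 0, 0.055]
    - [[0.402, -0.023, 0], 0, 0.055]
    - [[0.402, -0.023, 0], 0, 0.055]
    - [[0.402, -0.023, 0], 0, 0.055]
    - [[0.402, -0.023, 0], 0, 0.055]
    - [[0.402, -0.023, 0], 0, 0.055]
    - [[0.402, -0.023, 0], 0, 0.055]
    - [[0.402, -0.023, 0], 0, 0.055]
    - [[0.402, -0.023, 0.05], 0, 0.055]
    - [[0.402, -0.023, 0.1], 0, 0.055]
    - [[0.402, -0.023, 0.1], 0, 0.055]
    - [[0.402, -0.023, 0.1], 0, 0.055]

```text
time_s: 8.25
position: [0.4874, 0.2525, 0.1378]
tool_rot: [[-0.094, 0.996, -0.001], [0.996, 0.094, -0.0], [-0.0, -0.001, -1.0]]
ft_force: [0.8, 0.2, 0.3]
grip_width: 0.0551
gripper_force: 0.0
```

```bash
python3 - <<'E'
from h import *
go(.4865,.2533,.084)
g=grab("scene");cv2.imwrite("pics/s3.png",cv2.resize(g[0]["img"][160:250,280:400,::-1],(640,480),interpolation=cv2.INTER_CUBIC))
E
```

```text
shift [0.0009, -0.0008, 0.0538] turn -0.1
```

View pics/s3.png

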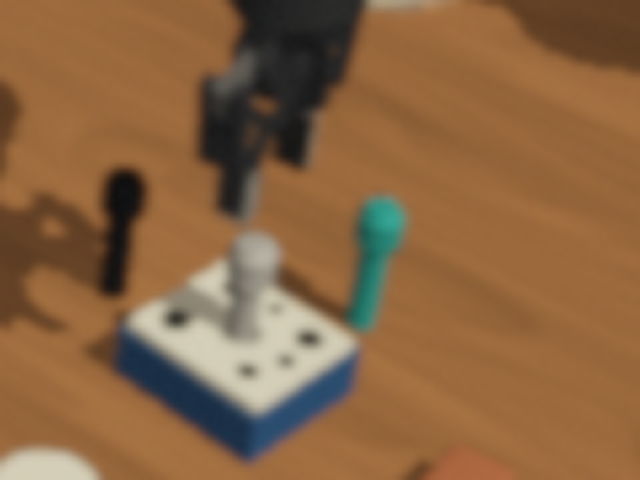

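The fingers at (237,200) and (295,150) straddle the line above the steel punch's head at (255,250). I'll descend, grip and lift a little.

Request:
drive_tool:
  series:
    - [[0.001, -0.001, 0.027], 0, 0.055]
    - [[0.001, -0.001, 0.053], 0, 0.055]
    - [[0.001, -0.001, 0.053], 0, 0.055]
    - [[0.001, -0.001, 0.053], 0, 0.02]
    - [[0.001, -0.001, 0.053], 0, 0.02]
    - [[0.001, -0.001, 0.053], 0, 0.02]
    - [[0.001, -0.001, 0.053], 0, 0.02]
    - [[0.001, -0.001, 0.053], 0, 0.02]
    - [[0.001, -0.001, 0.053], 0, 0.02]
    - [[0.001, -0.001, 0.053], 0, 0.02]
  newtons: 40

```text
time_s: 9.3
position: [0.4872, 0.2542, 0.0868]
tool_rot: [[-0.094, 0.996, 0.004], [0.996, 0.094, 0.001], [0.001, 0.005, -1.0]]
ft_force: [-1.0, 0.1, 6.1]
grip_width: 0.0257
gripper_force: 38.9
```

Width 25.7 mm suggests the grip is on the dome, so I'll regrip 8 mm lower.

Request:
drive_tool:
  series:
    - [[0, 0, 0], 0, 0.05]
    - [[0, 0, 0], 0, 0.05]
    - [[0, 0, 0], 0, 0.05]
    - [[0, 0, 0.008], 0, 0.05]
    - [[0, 0, 0.008], 0, 0.05]
    - [[0, 0, 0.008], 0, 0.02]
    - [[0, 0, 0.008], 0, 0.02]
    - [[0, 0, 0.008], 0, 0.02]
    - [[0, 0, 0.008], 0, 0.02]
    - [[0, 0, 0.008], 0, 0.02]
    - [[0, 0, 0.008], 0, 0.02]
    - [[0, 0, 0.008], 0, 0.02]
  newtons: 40

```text
time_s: 10.5
position: [0.4859, 0.2539, 0.0764]
tool_rot: [[-0.094, 0.996, -0.0], [0.996, 0.094, -0.0], [0.0, -0.0, -1.0]]
ft_force: [-1.9, -0.0, 1.4]
grip_width: 0.0262
gripper_force: 39.5
```

Request:
drive_tool:
  series:
    - [[0, 0, -0.02], 0, 0.02]
    - [[0, 0, -0.05], 0, 0.02]
    - [[0, 0, -0.09], 0, 0.02]
    - [[0, 0, -0.13], 0, 0.02]
    - [[0, 0, -0.145], 0, 0.02]
    - [[0, 0, -0.145], 0, 0.02]
    - [[0, 0, -0.145], 0, 0.02]
    - [[0, 0, -0.145], 0, 0.02]

```text
time_s: 11.3
position: [0.4854, 0.2537, 0.2197]
tool_rot: [[-0.094, 0.996, -0.003], [0.996, 0.094, -0.001], [-0.001, -0.003, -1.0]]
ft_force: [0.6, -0.2, -1.0]
grip_width: 0.0267
gripper_force: 39.8
```

```bash
python3 - <<'E'
from h import *
print(env.observe()["grip_width"])
g=grab("scene");p=cloud(g)
m=(abs(p[...,0]-.487)<.03)&(abs(p[...,1]-.253)<.03)&(p[...,2]>.1)&(p[...,2]<.215);a=p[m]
for z in np.arange(.13,.22,.01):
    b=a[abs(a[:,2]-z)<.005]; 
    if len(b):print(round(z,3),len(b),b.mean(0).round(4),np.ptp((b[:,:2]-b[0,:2])@[-.49,.87]).round(3))
print(a[:,2].min())
go(.5485,-.1485,.22)
cv2.imwrite("pics/s4.png",cv2.resize(g[0]["img"][110:210,290:400,::-1],(660,600),interpolation=cv2.INTER_CUBIC))
E
```

```text
0.026721438202295826
0.16 12 [0.4892 0.254  0.1617] 0.015
0.17 19 [0.4887 0.2539 0.1705] 0.017
0.18 15 [0.4895 0.255  0.1799] 0.014
0.19 20 [0.4907 0.2542 0.1903] 0.015
0.2 19 [0.4899 0.2543 0.2001] 0.017
0.21 12 [0.4898 0.2557 0.2086] 0.014
0.1569287503428635
shift [-0.4063, 0.0248, -0.0001] turn -0.0
```

View pics/s4.png

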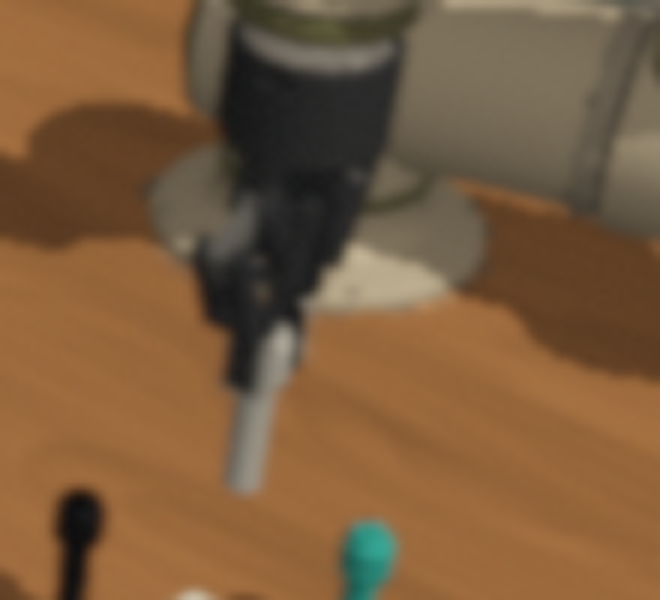

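The punch hangs upright in the fingers with its foot at (245,490), z≈0.157. Before lowering I'll re-measure the open wide mouth by fitting a circle to its rim.

```bash
python3 - <<'E'
from h import *
from scipy.optimize import least_squares
for n in("top","scene"):
    p=cloud(grab(n)); d=np.hypot(p[...,0]-.5485,p[...,1]+.1485)
    m=(d<.040)&(d>.027)&(p[...,2]>.107)&(p[...,2]<.117)&(p[...,1]>-.178);a=p[m][:,:2]
    f=least_squares(lambda c:np.hypot(*(a-c).T)-.03475,[.5485,-.1485],loss="soft_l1",f_scale=.002)
    print(n,len(a),f.x,np.sqrt(np.mean(f.fun**2)))
E
```

```text
top 60 [ 0.55006632 -0.14762681] 0.001483986482661034
scene 70 [ 0.54865248 -0.14845556] 0.0021697130299672012
```

Request:
drive_tool:
  series:
    - [[-0.406, 0.025, 0], 0, 0.02]
    - [[-0.406, 0.025, 0], 0, 0.02]
    - [[-0.406, 0.025, 0], 0, 0.02]
    - [[-0.406, 0.025, 0], 0, 0.02]
    - [[-0.406, 0.025, 0], 0, 0.02]
    - [[-0.406, 0.025, 0], 0, 0.02]
    - [[-0.406, 0.025, 0], 0, 0.02]
    - [[-0.406, 0.025, 0], 0, 0.02]
    - [[-0.406, 0.025, 0], 0, 0.02]
    - [[-0.406, 0.025, 0], 0, 0.02]
    - [[-0.406, 0.025, 0], 0, 0.02]
    - [[-0.406, 0.025, 0], 0, 0.02]
    - [[-0.406, 0.025, 0], 0, 0.02]

```text
time_s: 12.75
position: [0.5491, -0.1466, 0.2215]
tool_rot: [[-0.096, 0.995, 0.0], [0.995, 0.096, 0.0], [0.0, 0.0, -1.0]]
ft_force: [-0.3, -0.1, -1.4]
grip_width: 0.0262
gripper_force: 39.8
```

Request:
drive_tool:
  series:
    - [[0, 0, 0.03], 0, 0.02]
    - [[0, 0, 0.06], 0, 0.02]
    - [[0, 0, 0.08], 0, 0.02]
    - [[0, 0, 0.1], 0, 0.02]
    - [[0, 0, 0.11], 0, 0.02]
    - [[0, 0, 0.12], 0, 0.02]
    - [[0, 0, 0.125], 0, 0.02]
    - [[0, 0, 0.125], 0, 0.02]
    - [[0, 0, 0.125], 0, 0.02]

```text
time_s: 13.65
position: [0.5494, -0.1481, 0.097]
tool_rot: [[-0.094, 0.996, 0.001], [0.996, 0.094, -0.001], [-0.001, 0.001, -1.0]]
ft_force: [-0.9, -0.0, -0.7]
grip_width: 0.0264
gripper_force: 39.8
```

Request:
drive_tool:
  series:
    - [[0, 0, 0.004], 0, 0.02]
    - [[0, 0, 0.008], 0, 0.02]
    - [[0, 0, 0.012], 0, 0.02]
    - [[0, 0, 0.014], 0, 0.02]
    - [[0, 0, 0.014], 0, 0.02]

```text
time_s: 14.15
position: [0.5489, -0.1479, 0.082]
tool_rot: [[-0.094, 0.996, -0.001], [0.996, 0.094, 0.0], [0.0, -0.001, -1.0]]
ft_force: [0.4, 0.1, -2.3]
grip_width: 0.0263
gripper_force: 39.8
```

Request:
drive_tool:
  series:
    - [[0, 0, 0], 0, 0.031]
    - [[0, 0, 0], 0, 0.033]
    - [[0, 0, 0], 0, 0.033]
    - [[0, 0, 0], 0, 0.033]
    - [[0, 0, -0.01], 0, 0.033]
    - [[0, 0, -0.02], 0, 0.033]
    - [[0, 0, -0.035], 0, 0.033]
    - [[0, 0, -0.05], 0, 0.033]
    - [[0, 0, -0.08], 0, 0.033]
    - [[0, 0, -0.11], 0, 0.033]
    - [[0, 0, -0.15], 0, 0.033]
    - [[0, 0, -0.15], 0, 0.0]
    - [[0, 0, -0.15], 0, 0.0]
    - [[0, 0, -0.15], 0, 0.0]

```text
time_s: 15.55
position: [0.5487, -0.1478, 0.2317]
tool_rot: [[-0.094, 0.996, -0.001], [0.996, 0.094, 0.001], [0.001, -0.001, -1.0]]
ft_force: [-0.6, -0.4, -0.1]
grip_width: -0.0001
gripper_force: 0.0
```

```bash
python3 - <<'E'
from h import *
C=np.array([.549,-.148]);l=np.array([-.0950,.9955])
go(*(C-l*.041-l*.085),.235)
g=grab("scene");cv2.imwrite("pics/s5.png",cv2.resize(g[0]["img"][100:220,150:310,::-1],(640,480),interpolation=cv2.INTER_CUBIC))
E
```

```text
shift [-0.1262, 0.0004, -0.0034] turn -0.0
```

View pics/s5.png

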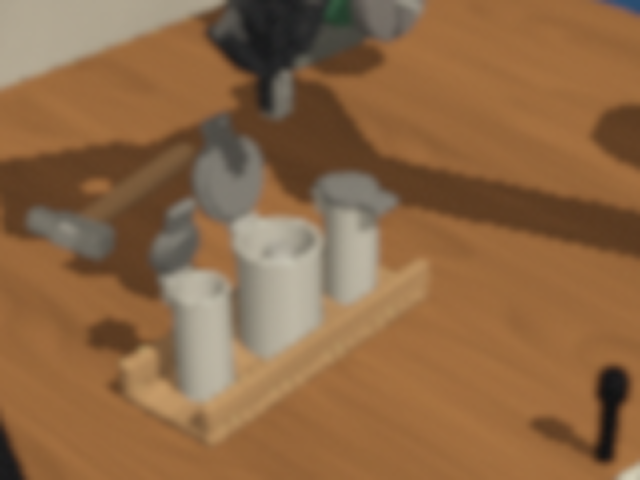

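The picture shows the punch head inside the wide mouth at (285,245) and the cap leaning back at (228,180). Next I go behind the cap, sweep it over and press it shut.

Request:
drive_tool:
  series:
    - [[-0.045, 0, 0], 0, 0.0]
    - [[-0.09, 0, 0], 0, 0.0]
    - [[-0.127, 0, 0], 0, 0.0]
    - [[-0.127, 0, 0.0], 0, 0.0]
    - [[-0.127, 0, 0.04], 0, 0.0]
    - [[-0.127, 0, 0.069], 0, 0.0]
    - [[-0.127, 0, 0.069], 0, 0.0]
    - [[-0.127, 0, 0.069], 0, 0.0]

```text
time_s: 16.4
position: [0.5612, -0.2741, 0.1637]
tool_rot: [[-0.094, 0.996, -0.0], [0.996, 0.094, 0.0], [0.0, -0.0, -1.0]]
ft_force: [-0.2, 0.6, 0.9]
grip_width: 0.0
gripper_force: 0.0
```

Request:
drive_tool:
  series:
    - [[0.02, 0, 0], 0, 0.0]
    - [[0.04, 0, 0], 0, 0.0]
    - [[0.058, 0, -0.003], 0, 0.0]
    - [[0.074, 0, -0.005], 0, 0.0]
    - [[0.085, 0, -0.008], 0, 0.0]
    - [[0.096, 0, -0.01], 0, 0.0]
    - [[0.106, 0, -0.012], 0, 0.0]
    - [[0.116, 0, -0.012], 0, 0.0]
    - [[0.124, 0, -0.01], 0, 0.0]
    - [[0.132, 0, -0.006], 0, 0.0]
    - [[0.138, 0, 0.0], 0, 0.0]
    - [[0.143, 0, 0.007], 0, 0.0]
    - [[0.146, 0, 0.014], 0, 0.0]
    - [[0.147, 0, 0.021], 0, 0.0]
    - [[0.148, 0, 0.028], 0, 0.0]
    - [[0.148, 0, 0.034], 0, 0.0]
    - [[0.148, 0, 0.034], 0, 0.0]

```text
time_s: 18.1
position: [0.5468, -0.1271, 0.1283]
tool_rot: [[-0.094, 0.996, -0.001], [0.996, 0.094, 0.001], [0.001, -0.001, -1.0]]
ft_force: [0.0, -1.5, 0.2]
grip_width: 0.0001
gripper_force: 0.0
```

Now I press down onto the cap in small steps.

Request:
drive_tool:
  series:
    - [[0, 0, 0.002], 0, 0.0]
    - [[0, 0, 0.004], 0, 0.0]
    - [[0, 0, 0.006], 0, 0.0]
    - [[0, 0, 0.007], 0, 0.0]
    - [[0, 0, 0.008], 0, 0.0]
    - [[0, 0, 0.009], 0, 0.0]
    - [[0, 0, 0.009], 0, 0.0]

```text
time_s: 18.8
position: [0.5473, -0.1271, 0.1217]
tool_rot: [[-0.094, 0.996, 0.001], [0.996, 0.094, -0.001], [-0.001, 0.001, -1.0]]
ft_force: [-3.9, 2.2, 10.6]
grip_width: 0.0003
gripper_force: 5.5
```

Request:
drive_tool:
  series:
    - [[0, 0, 0.002], 0, 0.0]
    - [[0, 0, 0.003], 0, 0.0]
    - [[0, 0, 0.003], 0, 0.0]

```text
time_s: 19.1
position: [0.5475, -0.127, 0.1211]
tool_rot: [[-0.095, 0.996, 0.004], [0.996, 0.095, -0.002], [-0.002, 0.003, -1.0]]
ft_force: [-9.4, 5.2, 29.9]
grip_width: -0.0001
gripper_force: 14.9
```

Request:
drive_tool:
  series:
    - [[0, 0, -0.03], 0, 0.0]
    - [[0, 0, -0.08], 0, 0.0]
    - [[0, 0, -0.11], 0, 0.0]
    - [[0, 0, -0.11], 0, 0.0]
    - [[0, 0, -0.11], 0, 0.0]

```text
time_s: 19.6
position: [0.547, -0.127, 0.2272]
tool_rot: [[-0.094, 0.996, 0.0], [0.996, 0.094, -0.0], [-0.0, 0.0, -1.0]]
ft_force: [-0.6, 0.0, -1.5]
grip_width: -0.0
gripper_force: 0.0
```

```bash
python3 - <<'E'
from h import *
p=cloud(grab("scene"));d=np.hypot(p[...,0]-.549,p[...,1]+.148);a=p[(d<.034)&(p[...,2]>.1)&(p[...,2]<.16)]
l=np.array([-.0950,.9955]);u=(a[:,:2]-[.549,-.148])@l;k=np.polyfit(u,a[:,2],1);print(len(a),k,np.ptp(u))
P=np.array([.549,-.148])+.095*np.array([.9955,.095])-.028*l;print(P)
m=(abs(p[...,0]-P[0])<.03)&(abs(p[...,1]-P[1])<.05)&(p[...,2]>.135)&(p[...,2]<.2);a=p[m]
u=(a[:,:2]-P)@l;h=a[:,2]-.112;k=np.polyfit(h,u,1);print("slim",len(a),k,90-np.degrees(np.arctan(k[0])),h.max(),u.min(),u.max())
go(*(P-l*.085),.235)
E
```

```text
197 [-0.10615764  0.11991625] 0.06542629117037554
[ 0.6462325 -0.166849 ]
slim 128 [0.15179802 0.00290011] 81.36850883624822 0.07251723038183706 -0.003393742384856153 0.0169646107904595
shift [-0.1341, 0.0954, -0.009] turn -0.0
```

The wide cap took 30 N at its shut height of z=0.121. The slim cap stands at about 81°, so I use the same sweep there.

Request:
drive_tool:
  series:
    - [[-0.04, 0.03, -0.01], 0, 0.0]
    - [[-0.08, 0.057, -0.01], 0, 0.0]
    - [[-0.12, 0.085, -0.01], 0, 0.0]
    - [[-0.134, 0.095, -0.01], 0, 0.0]
    - [[-0.134, 0.095, -0.01], 0, 0.0]
    - [[-0.134, 0.095, 0.03], 0, 0.0]
    - [[-0.134, 0.095, 0.068], 0, 0.0]
    - [[-0.134, 0.095, 0.068], 0, 0.0]
    - [[-0.134, 0.095, 0.068], 0, 0.0]

```text
time_s: 20.55
position: [0.6541, -0.2509, 0.1598]
tool_rot: [[-0.095, 0.996, -0.001], [0.996, 0.095, 0.001], [0.001, -0.001, -1.0]]
ft_force: [0.7, -0.1, 0.4]
grip_width: 0.0001
gripper_force: 0.0
```

Request:
drive_tool:
  series:
    - [[0.02, 0, 0], 0, 0.0]
    - [[0.04, 0, 0], 0, 0.0]
    - [[0.055, 0, -0.001], 0, 0.0]
    - [[0.068, 0, -0.003], 0, 0.0]
    - [[0.08, 0, -0.005], 0, 0.0]
    - [[0.089, 0, -0.007], 0, 0.0]
    - [[0.098, 0, -0.007], 0, 0.0]
    - [[0.107, 0, -0.005], 0, 0.0]
    - [[0.116, 0, -0.001], 0, 0.0]
    - [[0.121, 0, 0.006], 0, 0.0]
    - [[0.125, 0, 0.013], 0, 0.0]
    - [[0.127, 0, 0.02], 0, 0.0]
    - [[0.127, 0, 0.026], 0, 0.0]
    - [[0.127, 0, 0.029], 0, 0.0]
    - [[0.127, 0, 0.029], 0, 0.0]

```text
time_s: 22.05
position: [0.6422, -0.1253, 0.1297]
tool_rot: [[-0.094, 0.996, -0.001], [0.996, 0.094, 0.0], [0.0, -0.001, -1.0]]
ft_force: [0.0, 0.0, 0.3]
grip_width: 0.0003
gripper_force: 0.0
```

Request:
drive_tool:
  series:
    - [[0, 0, 0.002], 0, 0.0]
    - [[0, 0, 0.004], 0, 0.0]
    - [[0, 0, 0.006], 0, 0.0]
    - [[0, 0, 0.008], 0, 0.0]
    - [[0, 0, 0.009], 0, 0.0]
    - [[0, 0, 0.01], 0, 0.0]
    - [[0, 0, 0.011], 0, 0.0]
    - [[0, 0, 0.011], 0, 0.0]

```text
time_s: 22.85
position: [0.6426, -0.125, 0.1216]
tool_rot: [[-0.094, 0.996, 0.002], [0.996, 0.094, -0.001], [-0.001, 0.002, -1.0]]
ft_force: [-4.9, 2.7, 13.9]
grip_width: -0.0003
gripper_force: 6.8
```

Request:
drive_tool:
  series:
    - [[0, 0, 0.002], 0, 0.0]
    - [[0, 0, 0.002], 0, 0.0]
    - [[0, 0, 0.002], 0, 0.0]

```text
time_s: 23.15
position: [0.6427, -0.125, 0.1212]
tool_rot: [[-0.094, 0.996, 0.004], [0.996, 0.094, -0.001], [-0.002, 0.004, -1.0]]
ft_force: [-8.7, 3.3, 23.2]
grip_width: -0.0002
gripper_force: 11.6
```

Request:
drive_tool:
  series:
    - [[0, 0, -0.04], 0, 0.0]
    - [[0, 0, -0.09], 0, 0.0]
    - [[0, 0, -0.13], 0, 0.0]
    - [[-0.05, 0, -0.13], 0, 0.0]
    - [[-0.1, 0, -0.13], 0, 0.0]
    - [[-0.15, 0, -0.13], 0, 0.0]
    - [[-0.2, 0, -0.13], 0, 0.0]
    - [[-0.2, 0, -0.13], 0, 0.0]
    - [[-0.2, 0, -0.13], 0, 0.0]

```text
time_s: 24.05
position: [0.6609, -0.3253, 0.2462]
tool_rot: [[-0.092, 0.996, -0.001], [0.996, 0.092, 0.001], [0.001, -0.001, -1.0]]
ft_force: [0.5, -0.2, 0.5]
grip_width: 0.0001
gripper_force: 0.0
```

```bash
python3 - <<'E'
from h import *
C=np.array([.549,-.148]);l=np.array([-.0950,.9955]);r=np.array([.9955,.095])
for n in("top","scene"):
    g=grab(n);p=cloud(g)
    for nm,o,R in(("b",-.095,.018),("wide",0,.03),("a",.095,.018)):
        d=p[...,:2]-(C+o*r);a=p[(np.hypot(d[...,0],d[...,1])<R)&(p[...,2]>.117)&(p[...,2]<.16)]
        u=(a[:,:2]-C-o*r)@l;k=np.polyfit(u,a[:,2],1);print(n,nm,len(a),k.round(4))
    if n=="scene":cv2.imwrite("pics/s6.png",cv2.resize(g[0]["img"][100:250,150:400,::-1],(800,480),interpolation=cv2.INTER_CUBIC))
E
```

```text
Traceback (most recent call last):
TypeError: expected non-empty vector for x
```

The arm hides the rack from the top camera here, so I'll use the scene view only.

```bash
python3 - <<'E'
from h import *
C=np.array([.549,-.148]);l=np.array([-.0950,.9955]);r=np.array([.9955,.095])
g=grab("scene");p=cloud(g)
for nm,o,R in(("b",-.095,.018),("wide",0,.03),("a",.095,.018)):
    d=p[...,:2]-(C+o*r);a=p[(np.hypot(d[...,0],d[...,1])<R)&(p[...,2]>.115)&(p[...,2]<.16)]
    u=(a[:,:2]-C-o*r)@l
    print(nm,len(a),np.polyfit(u,a[:,2],1).round(4) if len(a)>5 else'')
cv2.imwrite("pics/s6.png",cv2.resize(g[0]["img"][100:250,150:400,::-1],(800,480),interpolation=cv2.INTER_CUBIC))
E
```

```text
b 41 [0.0154 0.1217]
wide 135 [0.0012 0.1214]
a 56 [-0.0078  0.1213]
```

View pics/s6.png

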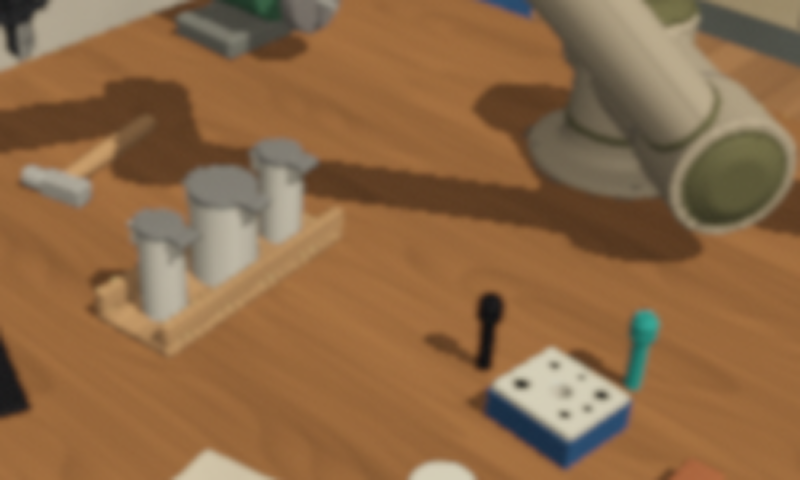

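All three caps at (160,225), (225,185) and (280,155) lie flat at z≈0.1215. The stand at (560,395) is empty, and the hammer is where it was. I'm handing in.

```bash
python3 -c "
from rig import env
print(env.close_job())"
```

```text
the job is handed in; nothing more can be done
None
```

The steel punch is in the wide tube, all three caps read flat at shut height (z≈0.1215 m), and the job is handed in after about 24 s of robot time; no verdict came back.

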